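Clear the carrier and press the power module home

ROBOT

A 6-joint arm with a two-finger parallel gripper is mounted at the origin on a cart in front of the work surface, level with it; the furniture and walls round the work are solid. World frame = base frame: x ahead of the robot, y to its left, z up, the work surface at z = 0. Lengths are in m, angles in rad, forces in N, time in s.
With the tool pointing down it reaches from about 0.3 to 0.875 m from the base axis. Payload 6.4 kg.
Tool frame: the origin (TCP) lies at the very end of the fingers, on their centre line; the grasp point (between the pads) lies 19 mm behind it; z points along the fingers, y is the line along which they close (so a half turn about z gives the same grasp; the last joint's range is limited). The gripper opens to 85 mm and grips with 20 to 120 N. Pads are 22 mm wide; open, the fingers measure 114 mm over their backs; the gripper's body (76 mm by 85 mm) begins 54 mm behind the grasp point. The pads swing forward as they close: fully open they stand 13 mm farther back than shut.
Start: joints at [1.043, 0.181, 1.607, -0, 1.354, -0.206], TCP at [0.182, 0.546, 0.196] pointing down, gripper open.
Joint ranges: [-2.99, 2.99], [-0.89, 2.07], [0.3, 2.58], [-1.14, 4.28], [0, 2.63], [-3.12, 3.12]. Speed limits (rad/s): [2.57, 2.57, 3.01, 3.14, 3.14, 3.14].

INTERFACE

Orientations are given as a rotation vector (axis times angle).
In Python, from rig import robot gives the robot as it stands.
- The arm moves only by the tool carry_out, never from a script. Its argument "plan" is one flat list of numbers, 5 for each row, row after row: the shift along the tool's x, y, z in mm, then the turn about the tool's z in degrees, then the opening, from 0 (shut) to 1 (fully open). In form: [tx, ty, tz, twist, hand, tx, ty, tz, twist, hand, ...]. A call has 1 to 10 rows; each row is the pose to reach, as a shift and turn from the pose commanded when the call began, along the tool's axes at that moment; what a row does not reach only later rows make up. A row lasts 1/10 s, in which the tool goes at most 50 mm and 8.59 degrees, less where a joint would pass 70% of its speed; a pose out of reach is approached as far as the arm can. A call with a gripper value outside its range is refused whole. The fingers move at their own pace and stop on an object; the grip force is fixed at half the most. Time passes only in rows, so rows that repeat a pose let the fingers close. It gives the time, the measured TCP pose, the force, the opening and the grip force at its end, in the units of the state.
- robot.get_state(): the state, without advancing time (a new reading comes with each control period).
- robot.read_camera(name): name is "side" or "top" or "wrist"; returns a dict with "frame" (420x560x3 uint8, red, green, blue), "camera_matrix" (3x3 intrinsics, pixels), "eye" and "rotation" of the camera in the world; the wrist camera has in their place "T_tool_cam" (4x4, takes a point from camera to tool coordinates, whose origin is the TCP and whose axes are the flange's). Camera axes: x right, y up, looking along -z (the intrinsics and any distortion apply to the point x, -y, -z); pixel columns grow to the right and rows downward; lengths in m; the calibration is good to about 2 mm. A picture is of the moment at which its call begins: read the wrist's pose just before it. There is no depth.
- robot.hand_in(): hands the job in; it is judged then, once.
Trained networks look in a picture, given as the dict that the camera call returned (one of the last four; its "shot" number tells which), for a name from the list of things; names that differ only in an ending like _2 or _b are one class to them, and where a whole thing is asked for, a point or a joint stands for the part that bears it (a point fixed in the world has none). Each returns a list of dicts, best first, with "score" (0 to 1); they miss things now and then, are a little off and sometimes report something else, mostly with a low value. They report only what shows in the picture. A call takes as long as a camera call.
- robot.spot_in(picture, name): "bbox" ([left, top, width, height] in pixels, round what is visible of it).
- robot.silhouettes(picture, name): "pixels" (420x560 bool, what is visible of it) and "bbox" ([left, top, width, height] in pixels, round what is visible of it).
The state is a dict: "time_s": time; "joint_pos": joint angles; "qd": joint speeds; "effort": joint torques, N m; "tcp_pos": TCP position; "orientation": TCP orientation; "ft_force": force on the tool from outside, world axes, zero at the start; "torque": the same for the moment, N m; "opening": opening from 0.0 (shut) to 1.0 (fully open); "gripper_force": force on a finger pad.
Only numpy, scipy, OpenCV 4.12 (cv2) and the standard library are available. Lean on these libraries where they do the work, as an engineer would, in place of code of your own. Each camera call takes 0.05 s, during which the arm holds its last target. There are 200 camera calls.

TASK

The side cutters have been left lying across the carrier: first pick them up and lay them flat on the bare bench, touching none of the other things. Then lift the power module off its pedestal through the round port of the guard box and press it into the carrier's recess until its top is flush with the carrier's top face. Leave the iron stand, the solder reel, the tape measure and the soldering iron near the work where they are.

Things in the scene. Friction and masses are not known exactly. Their poses are not given: they have to be found in the camera images.
- module: the power module: plain black and grey rectangular block 100 (x) x 44 (y) x 36 (z) mm, about 0.15 kg, flat top. Origin at the centre of its underside, x along its length, z up. It starts level on the pedestal in the guard box. Either way round fits
- module_top (a point): centre of the module's top face, 36 mm above its origin
- hood: the guard box (fixed, its place varies): 180 x 180 mm, 64 mm tall, clear walls, grey roof 5 mm thick with one round port of 150 mm diameter at its centre. Inside, at the centre, a round pedestal 40 mm in diameter whose top (on which the module stands, within 6 mm of centre) is 20 mm above the bench, with a 56 mm wide foot no higher than 12 mm. The module's top is thus 8 mm below the roof's top face. Origin at the centre of its underside, sides along x and y
- port (a point): centre of the round port, level with the roof's top face, 64 mm above the bench
- carrier: the carrier (fixed, its place varies): aluminium block 150 (x) x 100 (y) x 46 (z) mm on a 164 x 112 x 4 mm foot plate, with a rectangular recess from above at its centre, 104 (x) x 48 (y) mm with a 3 mm bevel round its mouth (2 mm play on each side of the module). Origin at the centre of its underside, x along the recess's length, z up
- recess (a point): centre of the recess's mouth, level with the carrier's top face, 46 mm above the bench
- socket (a joint): how far the socket has been pushed down (m), 0 to 0.020. The socket is the flat sliding floor of the recess: at 0 it lies 16 mm below the carrier's top, at 0.020 it is 36 mm below and the module standing on it is flush. It starts at 0 to 0.006, is held by friction of about 8 N (the module's weight does not move it, a firm push of 10 to 20 N does) and stays where it is left. The module set down on it stands proud by 20 mm less this value
- cutters: the side cutters: 154 mm long (x), handles spread to 48 mm, 14 mm thick, 0.11 kg, red sleeves; for gripping they act like a bar 165 mm long and 36 mm wide (y), from 1 to 14 mm above the origin. Origin at the centre of the underside, x along their length. They start lying flat on the carrier, across its recess, roughly at right angles to the recess's length
- stand: bystander, loose: soldering-iron stand with an upright wire coil, 120 (x) x 73 (y) x 179 (z) mm, behind the work. Origin under its centre
- reel: bystander, loose: solder reel standing on its flange, 54 mm in diameter, 35 mm high. Origin under its centre
- tape: bystander, loose: pocket tape measure lying on its side, 62 (x) x 88 (y) x 31 (z) mm. Origin under its centre
- iron: bystander, loose: soldering iron lying along the front of the bench, 246 mm long (x), 24 mm thick. Origin under its centre

How it is judged:
By the outcome, as a careful person would: the job done as asked, in the order asked, and still so for the second after the job is handed in, with the robot touching nothing.
It also fails if it takes over 66 s, if anything falls off the work surface, if the arm or the gripper's body presses on something with over 40 N, if the wrist force passes 120 N, or if a joint passes its speed limit or range.

## Working session

There is one attempt and no reset: what is moved stays moved. The work goes in short steps, Python scripts to look and compute and a tool call to move; the robot and the scene stay as the last step left them, time stands still between calls to the robot, and variables do not carry over. Pictures are saved under pics/ and viewed, at most 10 in all, crops included, and the job is handed in when it is done.

Besides the shell and the picture viewer there is one more tool, called after "Request:" by a JSON object that holds its "name" and its "arguments", one argument or row to a line. carry_out: Moves the arm, as the interface text tells. Its arguments: {"type":"object","properties":{"plan":{"type":"array","items":{"type":"number"}}},"required":["plan"]}

```bash
mkdir -p pics; cat > h.py <<'E'
import numpy as np, cv2
from scipy.spatial.transform import Rotation as R
from rig import robot
def cam(p,st=None):
    K=np.array(p["camera_matrix"])
    if "T_tool_cam" in p:
        T=np.array(p["T_tool_cam"]); Rt=R.from_rotvec(st["orientation"]).as_matrix()
        return K,Rt@T[:3,:3],Rt@T[:3,3]+np.array(st["tcp_pos"])
    return K,np.array(p["rotation"]),np.array(p["eye"])
def to_world(p,uv,z,st=None):
    K,Rc,e=cam(p,st); uv=np.atleast_2d(uv).astype(float)
    d=np.c_[uv,np.ones(len(uv))]@np.linalg.inv(K).T*[1,-1,-1]@Rc.T
    return e+d*((z-e[2])/d[:,2])[:,None]
def proj(p,X,st=None):
    K,Rc,e=cam(p,st); c=(np.atleast_2d(X)-e)@Rc*[1,-1,-1]; q=c@K.T
    return q[:,:2]/q[:,2:]
def save(p,n,s=1): cv2.imwrite("pics/"+n,cv2.resize(p["frame"][:,:,::-1],None,fx=s,fy=s))
E
python3 - <<'E'
from h import *
st=robot.get_state(); print(st)
for c in ["top","side"]:
    p=robot.read_camera(c); save(p,c+"1.png",1.4); print(c,p["eye"],[k for k in p])
    for n,z in [("cutters",.053),("module",.056),("hood",.064),("carrier",.046),("stand",0),("reel",.035),("tape",.031),("iron",.012)]:
        r=robot.silhouettes(p,n)[:2]
        for a in r:
            ys,xs=np.nonzero(a["pixels"]); 
            if len(xs)<5: continue
            rr=cv2.minAreaRect(to_world(p,np.c_[xs,ys],z)[:,:2].astype(np.float32))
            print(n,round(a["score"],2),a["bbox"],np.round(rr[0],3),np.round(rr[1],3),round(rr[2],1))
E
```

```text
{'time_s': 0.0, 'joint_pos': array([ 1.04268404e+00,  1.81553143e-01,  1.60801788e+00,  3.32245070e-07,
        1.35382177e+00, -2.06290793e-01]), 'qd': array([-0.00030064, -0.0005141 , -0.00026929,  0.00110827, -0.00054914,
       -0.00015066]), 'effort': array([ 4.59475796e-04, -4.44884670e+01, -3.51328254e+01, -2.27304186e-04,
        9.06517671e-03, -1.73481948e-05]), 'tcp_pos': array([0.18152514, 0.54493395, 0.19537265]), 'orientation': array([-5.03233693e-01, -3.10036953e+00,  2.63841751e-03]), 'ft_force': array([-0.09399982,  0.30790732, -0.27574332]), 'torque': array([0.01739918, 0.01358352, 0.01086997]), 'gripper_force': 0.0, 'opening': 0.998838776255683}
top [0.37182093 0.16682196 0.91334641] ['frame', 'camera_matrix', 'eye', 'rotation', 'shot']Traceback (most recent call last):
  File "<stdin>", line 10, in <module>
  File "h.py", line 13, in to_world
    return e+d*((z-e[2])/d[:,2])[:,None]
                         ~^^^^^
IndexError: too many indices for array: array is 1-dimensional, but 2 were indexed
```

```bash
sed -i 's/return K,np.array(p\["rotation"\])/r=np.array(p["rotation"]); return K,(R.from_rotvec(r).as_matrix() if r.ndim==1 else r)/' h.py
python3 - <<'E'
from h import *
for c in ["top","side"]:
    p=robot.read_camera(c); save(p,c+"1.png",1.4); print(c,p["eye"],p["rotation"],p["camera_matrix"])
    for n,z in [("cutters",.053),("module",.056),("hood",.064),("carrier",.046),("stand",0),("reel",.035),("tape",.031),("iron",.012)]:
        r=robot.silhouettes(p,n)[:2]
        for a in r:
            ys,xs=np.nonzero(a["pixels"]); 
            if len(xs)<5: continue
            rr=cv2.minAreaRect(to_world(p,np.c_[xs,ys],z)[:,:2].astype(np.float32))
            print(n,round(a["score"],2),a["bbox"],np.round(rr[0],3),np.round(rr[1],3),round(rr[2],1))
E
```

```text
top [0.37182093 0.16682196 0.91334641] [ 0.1421394  -0.10916679 -1.57556964] [[400.17278678   0.         277.36064816]
 [  0.         400.17278678 212.50686401]
 [  0.           0.           1.        ]]
cutters 0.81 [156.3, 190.1, 67.6, 17.1] [0.543 0.379] [0.146 0.045] 89.4
module 0.57 [333.6, 166.3, 38.5, 54.4] [0.549 0.022] [0.047 0.109] 64.8
hood 0.72 [307.4, 147.5, 92.1, 95.8] [0.548 0.018] [0.182 0.19 ] 79.0
hood 0.63 [162.8, 165.6, 64.5, 82.7] [0.53  0.364] [0.162 0.11 ] 18.1
carrier 0.77 [162.0, 164.5, 71.5, 81.0] [0.533 0.368] [0.169 0.115] 18.8
stand 0.75 [254.7, 71.1, 30.7, 80.2] [0.77  0.204] [0.202 0.067] 0.1
stand 0.29 [230.8, 296.0, 102.9, 13.5] [0.318 0.181] [0.022 0.22 ] 4.5
reel 0.98 [157.1, 286.2, 29.2, 30.3] [0.322 0.417] [0.053 0.059] 1.7
tape 0.91 [364.0, 264.8, 46.0, 35.7] [ 0.365 -0.045] [0.063 0.091] 13.4
iron 0.93 [226.9, 293.6, 104.1, 14.1] [0.319 0.182] [0.023 0.224] 4.8
iron 0.26 [157.3, 287.6, 30.0, 27.9] [0.32  0.423] [0.054 0.06 ] 1.7
side [0.67266602 0.68860081 1.08358177] [0.09987144 0.67769608 2.83042859] [[450.20212797   0.         284.48946115]
 
[... 166 characters left out ...]
.68 [245.7, 160.2, 40.4, 21.7] [0.553 0.032] [0.063 0.104] 63.8
module 0.93 [245.2, 161.6, 38.8, 18.7] [0.554 0.033] [0.066 0.102] 64.9
hood 0.76 [229.8, 134.8, 73.1, 71.6] [0.554 0.036] [0.218 0.183] 80.2
carrier 0.59 [265.5, 263.0, 79.2, 66.9] [0.542 0.387] [0.166 0.119] 18.4
stand 0.58 [185.7, 215.5, 53.9, 43.7] [0.743 0.168] [0.085 0.186] 44.2
reel 0.62 [382.4, 279.2, 22.9, 23.6] [0.325 0.429] [0.065 0.052] 39.8
reel 0.52 [244.4, 159.4, 40.7, 21.1] [0.551 0.02 ] [0.066 0.106] 64.4
tape 0.67 [311.2, 127.7, 27.3, 32.7] [ 0.369 -0.035] [0.07  0.101] 10.1
iron 0.96 [350.8, 179.8, 31.3, 61.1] [0.319 0.191] [0.021 0.2  ] 6.1
iron 0.18 [244.0, 160.3, 40.5, 22.1] [0.549 0.005] [0.064 0.105] 65.7
```

View pics/top1.png

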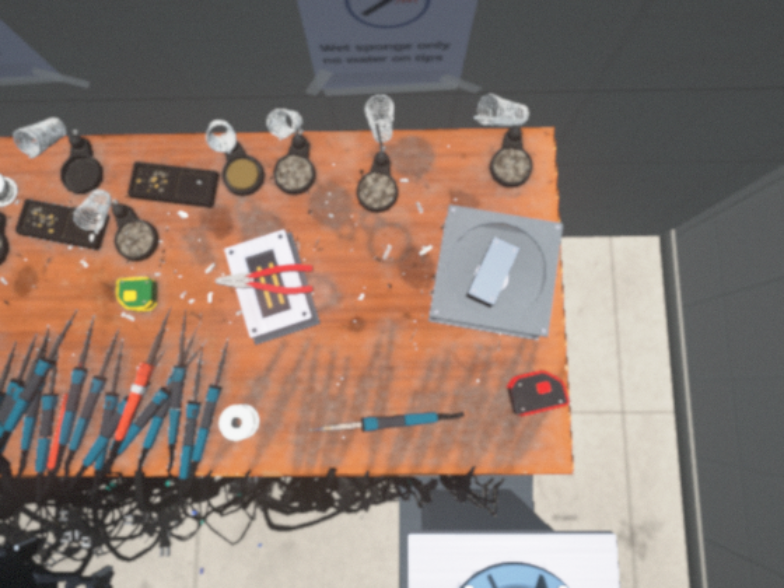

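View pics/side1.png

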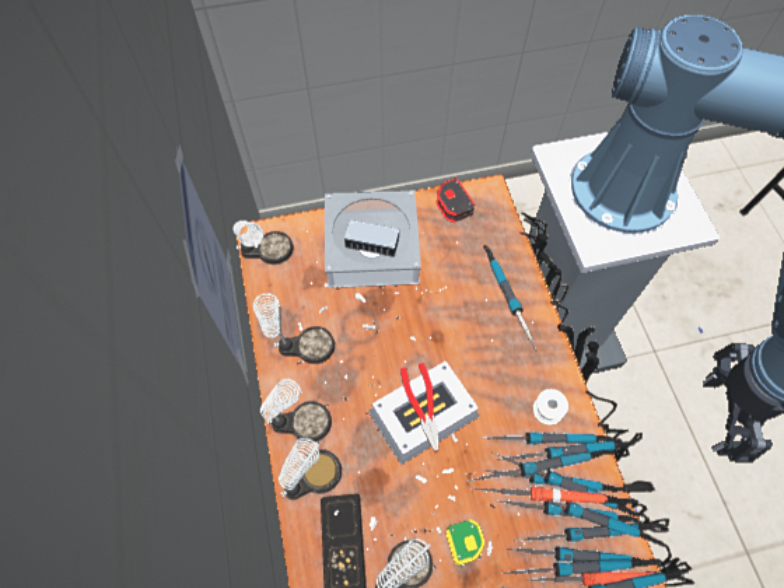

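```bash
cat >> h.py <<'E'
def go(x,y,z,ya):
    "shift/twist (tool axes) to reach TCP x,y,z with closing axis at ya deg (mod 180)"
    st=robot.get_state(); Rt=R.from_rotvec(st["orientation"]).as_matrix()
    d=Rt.T@(np.array([x,y,z])-st["tcp_pos"])*1000
    a=np.degrees(np.arctan2(Rt[1,1],Rt[0,1])); tw=-((ya-a+90)%180-90)
    print("t",np.round(st["time_s"],2),"tcp",np.round(st["tcp_pos"],4),"ya",round(a,1),"tilt",np.round(Rt[:,2],4),"q6",round(st["joint_pos"][5],2),"-> shift",np.round(d,1),"twist",round(tw,1),"opt",round(tw-180*np.sign(tw),1))
E
python3 -c "
from h import *
go(.53,.38,.25,0)"
```

```text
t 1.05 tcp [0.1819 0.5455 0.1963] ya 71.6 tilt [ 0. -0. -1.] q6 -0.21 -> shift [-382.6  -46.9  -53.7] twist 71.6 opt -108.4
```

Request:
{"name": "carry_out", "arguments": {
  "plan": [-10,-1,-20,4,1,-40,-5,-54,11,1,-85,-10,-54,19,1,-130,-16,-54,27,1,-175,-21,-54,35,1,-220,-27,-54,43,1,-265,-32,-54,51,1,-310,-38,-54,59,1,-350,-43,-54,66,1,-382,-47,-54,71.6,1]
}}

```text
time_s: 2.05
tcp_pos: [0.5315, 0.3785, 0.2501]
orientation: [2.229, 2.214, 0.0]
ft_force: [-0.8, 0.4, -0.1]
opening: 0.999
gripper_force: 0.0
```

```bash
cat >> h.py <<'E'
def look(n,items,z=None):
    st=robot.get_state(); p=robot.read_camera("wrist"); save(p,n,1.4)
    go(*st["tcp_pos"],0)
    for nm,z in items:
        for a in robot.silhouettes(p,nm)[:2]:
            ys,xs=np.nonzero(a["pixels"])
            if len(xs)<5: continue
            W=to_world(p,np.c_[xs,ys],z,st)[:,:2].astype(np.float32); rr=cv2.minAreaRect(W)
            print(nm,round(a["score"],2),a["bbox"],"c",np.round(rr[0],4),np.round(rr[1],4),round(rr[2],1),"mean",np.round(W.mean(0),4))
    return p,st
E
python3 -c "
from h import *
p,st=look('w1.png',[('cutters',.053),('carrier',.046)])
print(np.round(proj(p,[[.53,.38,.046],[.63,.38,.046],[.53,.28,.046]],st)))
"
```

```text
t 2.1 tcp [0.5354 0.3758 0.2497] ya -0.8 tilt [ 0.0024 -0.0017 -1.    ] q6 0.45 -> shift [ 2.7 -3.9 -0.4] twist -0.8 opt 179.2
cutters 0.7 [265.1, 109.7, 40.1, 120.8] c [0.5415 0.3807] [0.0481 0.154 ] 1.3 mean [0.542  0.3803]
cutters 0.5 [237.7, 315.3, 121.6, 69.5] c [0.57 0.1 ] [0.0981 0.1885] 79.1 mean [0.5641 0.1066]
carrier 0.73 [215.5, 108.9, 132.9, 114.5] c [0.5377 0.3822] [0.1524 0.11  ] 18.0 mean [0.5384 0.3849]
[[276. 172.]
 [354. 172.]
 [276. 244.]]
```

View pics/w1.png

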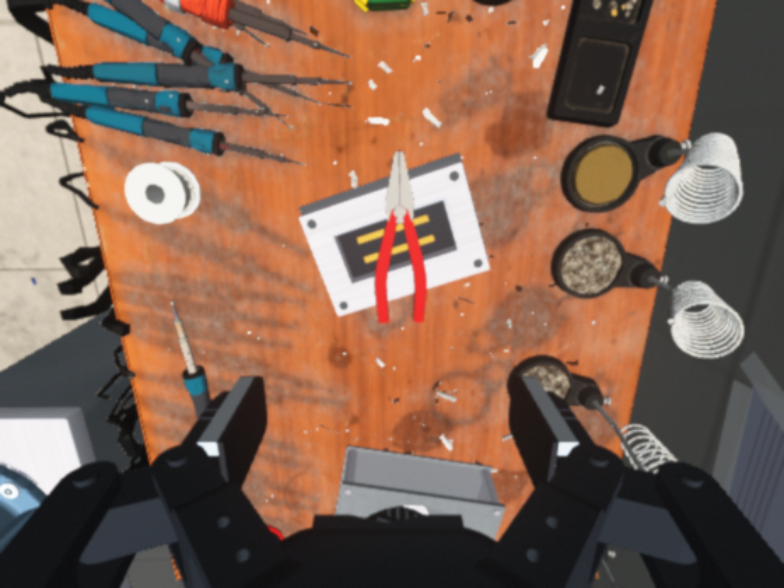

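```bash
python3 -c "
from h import *
go(.5417,.3805,.049,1.3)"
```

```text
t 2.2 tcp [0.5309 0.3786 0.2497] ya -0.2 tilt [-7.e-04 -4.e-04 -1.e+00] q6 0.44 -> shift [  2.   10.9 200.6] twist -1.5 opt 178.5
```

Request:
{"name": "carry_out", "arguments": {
  "plan": [0,3,15,-1,1,0,7,40,-1.5,1,0,10,65,-1.5,1,0,10,90,-1.5,1,0,10,105,-1.5,1,0,10,110,-1.5,1,0,10,110,-1.5,1,0,10,110,-1.5,1,0,10,110,-1.5,1]
}}

```text
time_s: 3.1
tcp_pos: [0.5402, 0.3806, 0.142]
orientation: [2.192, 2.249, 0.004]
ft_force: [-0.1, -0.5, 0.0]
opening: 0.997
gripper_force: 0.0
```

```bash
python3 -c "
from h import *
p,st=look('w2.png',[('cutters',.053),('carrier',.046)])
go(.5417,.3805,.049,1.3)
"
```

```text
t 3.15 tcp [0.5402 0.3805 0.1418] ya 1.5 tilt [ 0.0023  0.0011 -1.    ] q6 0.41 -> shift [ 0.1  0.1 -0.2] twist 1.5 opt -178.5
cutters 0.82 [252.8, 111.7, 53.7, 167.1] c [0.54   0.3803] [0.0491 0.1568] 3.1 mean [0.542  0.3807]
carrier 0.98 [183.6, 115.4, 178.6, 150.6] c [0.5372 0.3826] [0.1508 0.1102] 17.9 mean [0.5378 0.3861]
t 3.25 tcp [0.5399 0.3803 0.1414] ya 1.5 tilt [ 1.6e-03  7.0e-04 -1.0e+00] q6 0.41 -> shift [ 0.1  1.6 92.4] twist 0.2 opt -179.8
```

View pics/w2.png

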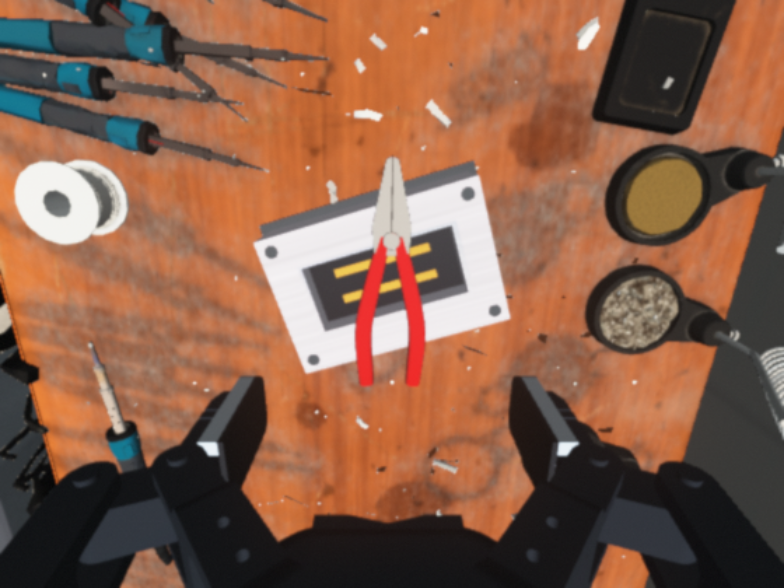

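Request:
{"name": "carry_out", "arguments": {
  "plan": [0,1,15,0,1,0,1.5,40,0,1,0,1.5,65,0,1,0,1.5,80,0,1,0,1.5,87,0,1,0,1.5,91,0,1,0,1.5,91,0,1,0,1.5,91,0,1]
}}

```text
time_s: 4.05
tcp_pos: [0.5417, 0.3806, 0.0504]
orientation: [2.192, 2.249, 0.003]
ft_force: [-0.5, 0.5, -0.4]
opening: 1.001
gripper_force: 0.0
```

Request:
{"name": "carry_out", "arguments": {
  "plan": [0,0,0,0,0.3,0,0,0,0,0,0,0,0,0,0,0,0,0,0,0,0,0,0,0,0,0,0,0,0,0,0,0,0,0,0]
}}

```text
time_s: 4.75
tcp_pos: [0.5408, 0.3801, 0.0492]
orientation: [-2.193, -2.25, 0.0]
ft_force: [-0.7, -0.1, -0.7]
opening: 0.003
gripper_force: 0.0
```

```bash
python3 -c "
from h import *
p,st=look('w3.png',[('cutters',.053)])
p=robot.read_camera('top'); 
p=robot.read_camera('side'); 
for a in robot.silhouettes(p,'cutters'):print(a['bbox'],a['score'])
print(robot.get_state()['opening'],robot.get_state()['gripper_force'])
"
```

```text
t 4.8 tcp [0.5408 0.3801 0.0492] ya 1.5 tilt [-1.e-04 -0.e+00 -1.e+00] q6 0.41 -> shift [ 0.  0. -0.] twist 1.5 opt -178.5
cutters 0.65 [240.5, 117.2, 79.4, 182.3] c [0.5453 0.3989] [0.1187 0.0489] 87.7 mean [0.5423 0.4067]
cutters 0.56 [449.7, 358.5, 59.5, 36.7] c [0.6935 0.2768] [0.0054 0.0586] 58.4 mean [0.6954 0.2753]
[287.7, 266.1, 27.2, 55.8] 0.66
0.002690368097437945 0.0
```

View pics/w3.png

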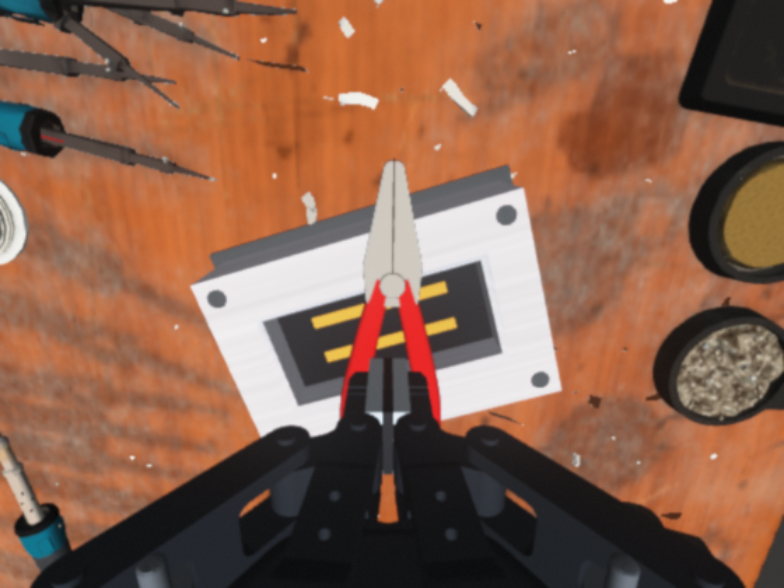

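```bash
python3 -c "
from h import *
st=robot.get_state();p=robot.read_camera('wrist')
print(to_world(p,np.array([[395,160],[392,287],[345,420],[438,420],[205,285],[523,187],[560,388]])/1.4,.055,st).round(4))
print(proj(p,[st['tcp_pos'],st['tcp_pos']+[0,0,.019]],st)*1.4)
for c,cr in (('top',None),('side',None)):
    p=robot.read_camera(c)
    u=proj(p,[.54,.38,.05])[0].astype(int);f=p['frame'][u[1]-50:u[1]+50,u[0]-65:u[0]+65,::-1]
    cv2.imwrite('pics/%s_c.png'%c,cv2.resize(f,None,fx=5,fy=5,interpolation=cv2.INTER_CUBIC))
"
```

```text
[[0.5418 0.4584 0.055 ]
 [0.5422 0.4068 0.055 ]
 [0.5218 0.3397 0.055 ]
 [0.566  0.3408 0.055 ]
 [0.4628 0.4056 0.055 ]
 [0.5925 0.4495 0.055 ]
 [0.6212 0.3597 0.055 ]]
[[387.27219757 338.2617294 ]
 [387.21495556 357.7057053 ]]
```

View pics/side_c.png

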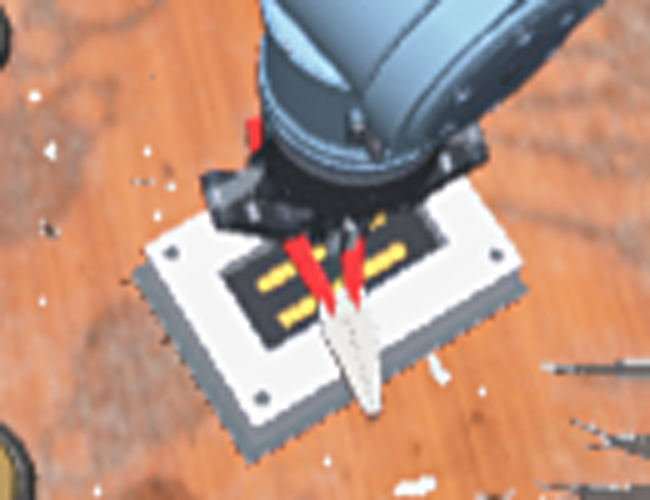

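```bash
python3 -c "
from h import *
st=robot.get_state();p=robot.read_camera('wrist')
Rt=R.from_rotvec(st['orientation']).as_matrix()
print(np.array(p['T_tool_cam']).round(3))
for s in (-11,11):
  for y in (-57,-43,-10,0,10,43,57):
    print(s,y,[tuple((proj(p,st['tcp_pos']+Rt@[s/1e3,y/1e3,z/1e3],st)[0]*1.4).round()) for z in (0,-13,-20,-32)])
"
```

```text
[[ 0.     0.946  0.323  0.083]
 [ 1.    -0.001  0.001  0.   ]
 [ 0.001  0.323 -0.946 -0.178]
 [ 0.     0.     0.     1.   ]]
-11 -57 [(np.float64(265.0), np.float64(360.0)), (np.float64(257.0), np.float64(374.0)), (np.float64(252.0), np.float64(382.0)), (np.float64(243.0), np.float64(398.0))]
-11 -43 [(np.float64(295.0), np.float64(360.0)), (np.float64(289.0), np.float64(374.0)), (np.float64(285.0), np.float64(382.0)), (np.float64(278.0), np.float64(398.0))]
-11 -10 [(np.float64(366.0), np.float64(360.0)), (np.float64(364.0), np.float64(374.0)), (np.float64(364.0), np.float64(382.0)), (np.float64(362.0), np.float64(398.0))]
-11 0 [(np.float64(387.0), np.float64(360.0)), (np.float64(387.0), np.float64(374.0)), (np.float64(387.0), np.float64(382.0)), (np.float64(387.0), np.float64(398.0))]
-11 10 [(np.float64(409.0), np.float64(360.0)), (np.float64(410.0), np.float64(374.0)), (np.float64(411.0), np.float64(382.0)), (np.float64(412.0), np.float64(398.0))]
-11 43 [(np.float64(480.0), np.float64(360.0)), (np.float64(486.0), np.float64(374.0)), (np.float64(489.0), np.float64(382.0)), (np.f
[... 673 characters left out ...]
oat64(361.0), np.float64(348.0))]
11 0 [(np.float64(387.0), np.float64(316.0)), (np.float64(387.0), np.float64(328.0)), (np.float64(387.0), np.float64(335.0)), (np.float64(387.0), np.float64(348.0))]
11 10 [(np.float64(410.0), np.float64(316.0)), (np.float64(411.0), np.float64(328.0)), (np.float64(412.0), np.float64(335.0)), (np.float64(414.0), np.float64(348.0))]
11 43 [(np.float64(483.0), np.float64(316.0)), (np.float64(489.0), np.float64(328.0)), (np.float64(493.0), np.float64(335.0)), (np.float64(501.0), np.float64(348.0))]
11 57 [(np.float64(514.0), np.float64(316.0)), (np.float64(523.0), np.float64(328.0)), (np.float64(528.0), np.float64(335.0)), (np.float64(538.0), np.float64(348.0))]
```

```bash
python3 -c "
import cv2
a=cv2.imread('pics/w3.png')[330:450,320:460]; b=cv2.imread('pics/w2.png')[350:490,180:600]
cv2.imwrite('pics/c.png',cv2.vconcat([cv2.copyMakeBorder(cv2.resize(a,None,fx=2.5,fy=2.5),0,0,0,350,cv2.BORDER_CONSTANT),cv2.resize(b,(700,233))]))"
```

```text
(no output)
```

View pics/c.png

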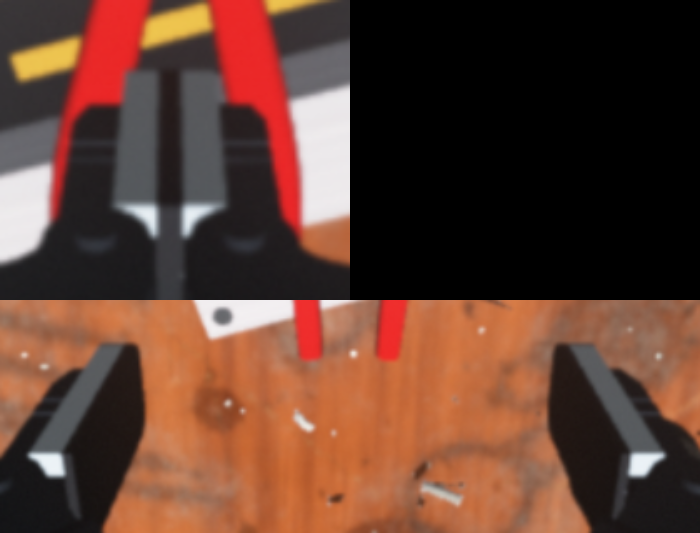

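```bash
python3 -c "
from h import *
st=robot.get_state();Rt=R.from_rotvec(st['orientation']).as_matrix()
for c in('side','top'):
  p=robot.read_camera(c);u=proj(p,[.54,.38,.05])[0].astype(int)
  for x in(0,11): print(c,x,[tuple(((proj(p,st['tcp_pos']+Rt@[x/1e3,0,z/1e3])[0]-u+[65,50])*5).round().astype(int)) for z in (0,-10,-20,-30,-40,-60)])
"
```

```text
side 0 [(np.int64(325), np.int64(255)), (np.int64(326), np.int64(248)), (np.int64(327), np.int64(241)), (np.int64(328), np.int64(235)), (np.int64(329), np.int64(228)), (np.int64(331), np.int64(214))]
side 11 [(np.int64(331), np.int64(276)), (np.int64(332), np.int64(270)), (np.int64(334), np.int64(263)), (np.int64(335), np.int64(257)), (np.int64(336), np.int64(250)), (np.int64(338), np.int64(236))]
top 0 [(np.int64(329), np.int64(251)), (np.int64(323), np.int64(246)), (np.int64(318), np.int64(242)), (np.int64(312), np.int64(237)), (np.int64(306), np.int64(233)), (np.int64(294), np.int64(223))]
top 11 [(np.int64(304), np.int64(252)), (np.int64(298), np.int64(247)), (np.int64(292), np.int64(243)), (np.int64(286), np.int64(238)), (np.int64(280), np.int64(234)), (np.int64(267), np.int64(224))]
```

View pics/top_c.png

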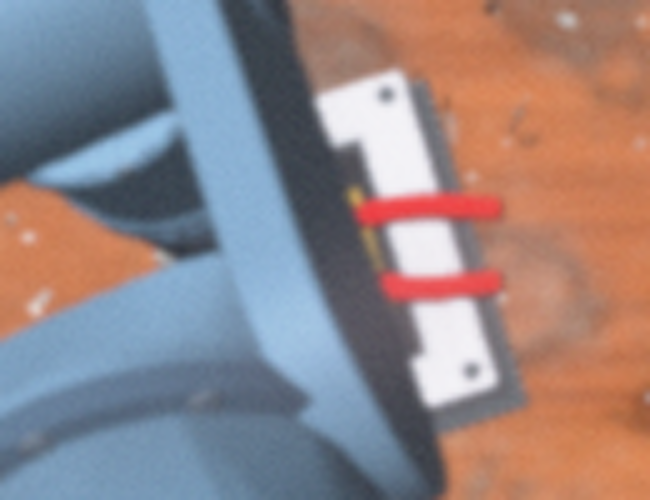

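Request:
{"name": "carry_out", "arguments": {
  "plan": [0,0,0,0,1,0,0,0,0,1,0,0,0,0,1,0,0,0,0,1,0,0,0,0,1,0,0,3,0,1,0,0,6,0,1,0,0,9,0,1,0,0,12,0,1,0,0,12,0,1]
}}

```text
time_s: 6.3
tcp_pos: [0.5404, 0.3799, 0.0364]
orientation: [-2.193, -2.249, 0.002]
ft_force: [0.3, 0.2, -0.2]
opening: 1.0
gripper_force: 0.0
```

Request:
{"name": "carry_out", "arguments": {
  "plan": [0,0,1,0,1,0,0,2,0,1,0,0,3,0,1,0,0,4,0,1,0,0,5,0,1,0,0,6,0,1,0,0,6,0,1]
}}

```text
time_s: 7.0
tcp_pos: [0.5407, 0.3801, 0.0311]
orientation: [-2.193, -2.25, 0.001]
ft_force: [0.4, -0.5, -0.1]
opening: 1.001
gripper_force: 0.0
```

Request:
{"name": "carry_out", "arguments": {
  "plan": [0,0,1,0,1,0,0,2,0,1,0,0,3,0,1,0,0,4,0,1,0,0,5,0,1,0,0,6,0,1,0,0,7,0,1,0,0,7,0,1]
}}

```text
time_s: 7.8
tcp_pos: [0.5407, 0.3801, 0.024]
orientation: [-2.193, -2.25, 0.001]
ft_force: [-0.3, -0.1, -0.6]
opening: 0.998
gripper_force: 0.0
```

```bash
python3 -c "
from h import *
p,st=look('w4.png',[('cutters',.053)])
f=p['frame'][150:420,130:440,::-1]
s=robot.read_camera('side');u=proj(s,[.54,.38,.05])[0].astype(int);g=s['frame'][u[1]-50:u[1]+50,u[0]-65:u[0]+65,::-1]
cv2.imwrite('pics/w4c.png',cv2.hconcat([cv2.resize(f,(400,348)),cv2.resize(g,(400,348))]))
"
```

```text
t 7.85 tcp [0.5408 0.3801 0.0242] ya 1.5 tilt [-2.e-04 -1.e-04 -1.e+00] q6 0.41 -> shift [-0.  -0.1  0.1] twist 1.5 opt -178.5
cutters 0.74 [238.1, 117.9, 84.0, 254.3] c [0.5403 0.382 ] [0.0486 0.1522] 3.4 mean [0.5422 0.3862]
```

View pics/w4c.png

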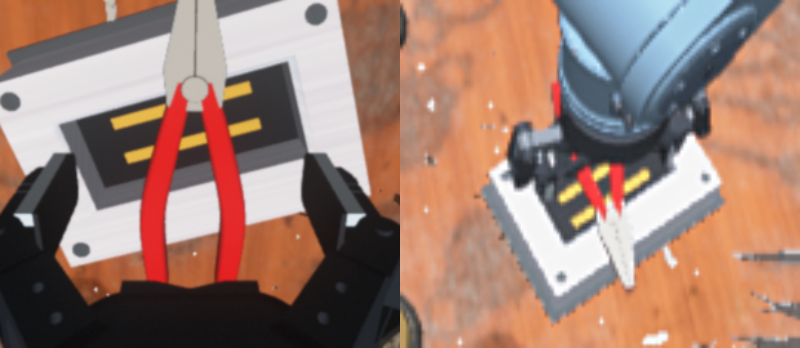

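Request:
{"name": "carry_out", "arguments": {
  "plan": [0,0,2,0,1,0,0,4,0,1,0,0,6,0,1,0,0,8,0,1,0,0,9,0,1,0,0,9,0,0.6,0,0,9,0,0.5,0,0,9,0,0.5]
}}

```text
time_s: 8.75
tcp_pos: [0.541, 0.3802, 0.0154]
orientation: [2.193, 2.25, 0.0]
ft_force: [0.1, 0.4, 0.4]
opening: 0.517
gripper_force: 0.0
```

Request:
{"name": "carry_out", "arguments": {
  "plan": [0,0,0,0,0,0,0,0,0,0,0,0,0,0,0,0,0,0,0,0,0,0,0,0,0]
}}

```text
time_s: 9.25
tcp_pos: [0.5414, 0.3804, 0.0159]
orientation: [2.193, 2.249, 0.002]
ft_force: [-0.2, 0.0, 4.8]
opening: 0.4
gripper_force: 60.3
```

Request:
{"name": "carry_out", "arguments": {
  "plan": [0,0,-3,0,0,0,0,-10,0,0,0,0,-25,0,0,0,0,-45,0,0,0,0,-65,0,0,0,0,-85,0,0,0,0,-97,0,0,0,0,-100,0,0,0,0,-100,0,0]
}}

```text
time_s: 10.15
tcp_pos: [0.541, 0.3802, 0.1158]
orientation: [2.193, 2.249, 0.001]
ft_force: [-1.5, -0.8, -1.4]
opening: 0.395
gripper_force: 59.8
```

```bash
python3 -c "
from h import *
p,st=look('w5.png',[('cutters',.13),('carrier',.046)])
print(st['opening'],st['gripper_force'],st['ft_force'])
go(.41,.205,.115,0)
"
```

```text
t 10.2 tcp [0.5405 0.3799 0.1147] ya 1.5 tilt [-8.e-04 -4.e-04 -1.e+00] q6 0.41 -> shift [ 0.2  0.5 -1. ] twist 1.5 opt -178.5
cutters 0.63 [231.1, 117.1, 89.4, 250.8] c [0.5424 0.3746] [0.0571 0.1664] 0.2 mean [0.541 0.38 ]
carrier 0.77 [171.3, 113.9, 198.9, 160.6] c [0.5371 0.3825] [0.1515 0.1108] 17.7 mean [0.5388 0.3897]
0.3945071463743096 59.84255075454712 [-1.45345439 -0.8437676  -1.39672448]
t 10.3 tcp [0.54   0.3797 0.1139] ya 1.5 tilt [-0.0021 -0.001  -1.    ] q6 0.41 -> shift [-171.3 -134.4   -0.7] twist 1.5 opt -178.5
```

Request:
{"name": "carry_out", "arguments": {
  "plan": [-5,-4,0,0,0,-20,-16,0,0,0,-45,-35,0,0,0,-75,-59,0,0,0,-105,-82,0,0,0,-135,-106,0,0,0,-155,-122,0,0,0,-168,-132,0,0,0,-171,-134,0,0,0,-171,-134,0,0,0]
}}

```text
time_s: 11.3
tcp_pos: [0.4112, 0.2055, 0.1152]
orientation: [2.194, 2.249, 0.0]
ft_force: [-0.1, 0.4, -1.2]
opening: 0.396
gripper_force: 59.9
```

Request:
{"name": "carry_out", "arguments": {
  "plan": [0,0,5,0,0,0,0,20,0,0,0,0,45,0,0,0,0,75,0,0,0,0,105,0,0,0,0,125,0,0,0,0,135,0,0,0,0,138,0,0,0,0,140,0,0,0,0,140,0,0]
}}

```text
time_s: 12.3
tcp_pos: [0.4121, 0.2061, -0.0241]
orientation: [2.192, 2.249, 0.002]
ft_force: [-0.7, 0.1, -1.2]
opening: 0.399
gripper_force: 59.9
```

Lower 1 mm per row until contact.

Request:
{"name": "carry_out", "arguments": {
  "plan": [0,0,1,0,0,0,0,2,0,0,0,0,3,0,0,0,0,4,0,0,0,0,5,0,0,0,0,5,0,0]
}}

```text
time_s: 12.9
tcp_pos: [0.4112, 0.2057, -0.0298]
orientation: [-2.193, -2.249, 0.0]
ft_force: [0.5, 0.0, -0.9]
opening: 0.396
gripper_force: 59.9
```

Request:
{"name": "carry_out", "arguments": {
  "plan": [0,0,0.7,0,0,0,0,1.5,0,0,0,0,1.5,0,0,0,0,1.5,0,0]
}}

```text
time_s: 13.3
tcp_pos: [0.4113, 0.2058, -0.0302]
orientation: [-2.193, -2.25, 0.001]
ft_force: [-5.8, -2.5, 13.2]
opening: 0.399
gripper_force: 61.6
```

Request:
{"name": "carry_out", "arguments": {
  "plan": [0,0,0,0,0.7,0,0,0,0,0.9,0,0,0,0,0.9,0,0,0,0,0.9,0,0,-5,0,0.9,0,0,-20,0,0.9,0,0,-50,0,0.9,0,0,-95,0,0.9,0,0,-140,0,0.9,0,0,-180,0,0.9]
}}

```text
time_s: 14.3
tcp_pos: [0.4113, 0.2058, 0.1513]
orientation: [2.192, 2.249, 0.002]
ft_force: [0.3, -0.3, 0.6]
opening: 0.899
gripper_force: 0.0
```

```bash
python3 -c "
from h import *
p,st=look('w6.png',[('cutters',.007)])
go(.55,.022,.2,65)
"
```

```text
t 14.35 tcp [0.4155 0.2069 0.158 ] ya 1.5 tilt [ 0.0113  0.0024 -0.9999] q6 0.18 -> shift [-1.  -4.3  6.6] twist 1.5 opt -178.5
cutters 0.57 [253.9, 112.1, 43.8, 136.0] c [0.4106 0.2064] [0.0479 0.1548] 1.5 mean [0.4111 0.2058]
t 14.4 tcp [0.4156 0.2068 0.1553] ya 1.5 tilt [ 0.0116  0.0024 -0.9999] q6 0.18 -> shift [-188.1  130.1  -43.6] twist -63.5 opt 116.5
```

Request:
{"name": "carry_out", "arguments": {
  "plan": [-8,5,-10,-6,1,-25,17,-30,-13,1,-50,35,-50,-20,1,-75,52,-50,-28,1,-100,70,-50,-36,1,-130,90,-50,-44,1,-155,108,-50,-51,1,-175,122,-50,-58,1,-186,131,-50,-62,1,-189,133,-50,-63.5,1]
}}

```text
time_s: 15.4
tcp_pos: [0.5494, 0.0187, 0.1977]
orientation: [-0.68, -3.066, 0.001]
ft_force: [-0.2, 0.2, 0.3]
opening: 1.001
gripper_force: 0.0
```

Request:
{"name": "carry_out", "arguments": {
  "plan": [0,0,0,0,1,0,0,0,0,1,0,0,0,0,1]
}}

```text
time_s: 15.7
tcp_pos: [0.5486, 0.0207, 0.1985]
orientation: [-0.681, -3.066, -0.0]
ft_force: [-0.2, 0.6, 0.1]
opening: 1.002
gripper_force: 0.0
```

```bash
python3 -c "
from h import *
p,st=look('w7.png',[('module',.056),('hood',.064)])
g=[tuple(a) for a in proj(p,[[.55,.022,.056]],st)];print(g)
"
```

```text
t 15.75 tcp [0.5487 0.0207 0.1986] ya 65.0 tilt [-3.e-04  1.e-04 -1.e+00] q6 -1.31 -> shift [ 0.1 -0.1  0.2] twist 65.0 opt -115.0
module 0.94 [258.4, 141.4, 40.8, 90.5] c [0.5509 0.0225] [0.0438 0.103 ] 63.9 mean [0.5486 0.0233]
hood 0.86 [167.2, 80.8, 202.7, 202.2] c [0.5526 0.0175] [0.1817 0.1816] 79.4 mean [0.5448 0.0207]
[(np.float64(278.4607735187604), np.float64(186.58029341107877))]
```

View pics/w7.png

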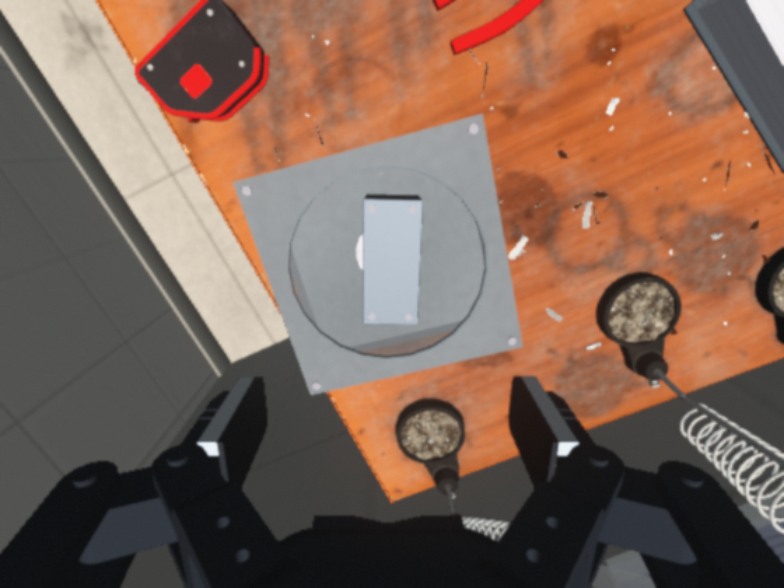

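```bash
python3 -c "
from h import *
st=robot.get_state();p=robot.read_camera('wrist')
c=to_world(p,np.array([[364,199],[421,199],[417.5,323],[364,323]])/1.4,.056,st)[:,:2];m=c.mean(0)
print(c.round(4),m.round(4));d=c[0]+c[1]-c[2]-c[3];print(np.degrees(np.arctan2(d[1],d[0])),np.linalg.norm(d)/2,np.linalg.norm(c[1]-c[0]))
go(m[0],m[1],.011,64.2)
"
```

```text
[[ 0.4994  0.0245]
 [ 0.5172  0.0627]
 [ 0.607   0.0205]
 [ 0.5886 -0.019 ]] [0.553  0.0222]
154.40099475299658 0.09927162966542216 0.042133543480175326
t 15.9 tcp [0.5489 0.0206 0.1989] ya 65.0 tilt [ 2.e-04 -0.e+00 -1.e+00] q6 -1.31 -> shift [ -3.    3.2 187.9] twist 0.8 opt -179.2
```

Request:
{"name": "carry_out", "arguments": {
  "plan": [-1,1,10,0.6,1,-2,2,35,0.6,1,-3,3,65,0.6,1,-3,3,95,0.6,1,-3,3,120,0.6,1,-3,3,135,0.6,1,-3,3,148,0.6,1,-3,3,160,0.6,1,-3,3,165,0.6,1,-3,3,165,0.6,1]
}}

```text
time_s: 16.9
tcp_pos: [0.5529, 0.0217, 0.0334]
orientation: [-0.697, -3.063, 0.0]
ft_force: [-0.3, -1.1, 0.1]
opening: 1.0
gripper_force: 0.0
```

Request:
{"name": "carry_out", "arguments": {
  "plan": [0,0,4,0,1,0,0,9,0,1,0,0,14,0,1,0,0,19,0,1,0,0,22,0,1,0,0,22,0,1]
}}

```text
time_s: 17.5
tcp_pos: [0.5525, 0.0218, 0.0111]
orientation: [-0.697, -3.062, 0.0]
ft_force: [-0.1, -0.1, 0.2]
opening: 0.999
gripper_force: 0.0
```

Request:
{"name": "carry_out", "arguments": {
  "plan": [0,0,0,0,0.7,0,0,0,0,0.3,0,0,0,0,0.3,0,0,0,0,0.3,0,0,0,0,0.3,0,0,0,0,0.3,0,0,0,0,0.3]
}}

```text
time_s: 18.2
tcp_pos: [0.5537, 0.0215, 0.0124]
orientation: [0.697, 3.062, 0.0]
ft_force: [-0.2, 0.1, 5.3]
opening: 0.49
gripper_force: 61.4
```

Request:
{"name": "carry_out", "arguments": {
  "plan": [0,0,-3,0,0.3,0,0,-10,0,0.3,0,0,-22,0,0.3,0,0,-38,0,0.3,0,0,-58,0,0.3,0,0,-80,0,0.3,0,0,-105,0,0.3,0,0,-130,0,0.3,0,0,-145,0,0.3,0,0,-150,0,0.3]
}}

```text
time_s: 19.2
tcp_pos: [0.5542, 0.0215, 0.1642]
orientation: [0.696, 3.06, 0.0]
ft_force: [1.0, -0.1, -0.9]
opening: 0.489
gripper_force: 60.8
```

```bash
python3 -c "
from h import *
p,st=look('w8.png',[('module',.056+st0 if 0 else .206)])
print(st['opening'],st['gripper_force'],st['ft_force'])
go(.537,.38,.162,108)
"
```

```text
t 19.25 tcp [0.5539 0.0216 0.1637] ya 64.4 tilt [ 2.8e-03 -5.0e-04 -1.0e+00] q6 -1.3 -> shift [-0.3  0.1 -0.5] twist 64.4 opt -115.6
module 0.64 [231.2, 171.3, 94.4, 185.2] c [0.5515 0.0224] [0.0458 0.1086] 64.1 mean [0.5464 0.0251]
0.48921903659612326 60.83504766225815 [ 1.04941773 -0.11033489 -0.85940256]
t 19.3 tcp [0.5533 0.0216 0.1623] ya 64.4 tilt [ 1.e-03 -2.e-04 -1.e+00] q6 -1.3 -> shift [1.697e+02 3.161e+02 2.000e-01] twist -43.6 opt 136.4
```

Request:
{"name": "carry_out", "arguments": {
  "plan": [6,6,-6,4,0.3,22,22,-12,10,0.3,48,49,-18,18,0.3,78,79,-18,26,0.3,110,111,-18,34,0.3,142,144,-18,42,0.3,174,176,-18,50,0.3,206,208,-18,58,0.3,232,235,-18,66,0.3,244,247,-18,72,0.3]
}}

```text
time_s: 20.3
tcp_pos: [0.4373, 0.3524, 0.1779]
orientation: [-2.366, -2.064, 0.004]
ft_force: [-0.1, -0.1, -0.6]
opening: 0.493
gripper_force: 60.9
```

Request:
{"name": "carry_out", "arguments": {
  "plan": [0,0,0,7,0.3,0,0,0,15,0.3,0,0,0,23,0.3,0,0,0,31,0.3,0,0,0,39,0.3,0,0,0,47,0.3,0,0,0,55,0.3,0,0,0,61,0.3,0,0,0,64.4,0.3,0,0,0,64.4,0.3]
}}

```text
time_s: 21.3
tcp_pos: [0.439, 0.3494, 0.178]
orientation: [3.102, 0.489, -0.005]
ft_force: [0.1, 0.2, -0.5]
opening: 0.496
gripper_force: 60.9
```

Request:
{"name": "carry_out", "arguments": {
  "plan": [0,0,0,0,0.3,0,0,0,0,0.3,0,0,0,0,0.3]
}}

```text
time_s: 21.6
tcp_pos: [0.4398, 0.3498, 0.1794]
orientation: [3.103, 0.491, -0.001]
ft_force: [1.1, 0.2, -1.4]
opening: 0.49
gripper_force: 60.9
```

```bash
python3 -c "
from h import *
p,st=look('w9.png',[('carrier',.046),('module',.205),('cutters',.007)])
np.savez('w9.npz',f=p['frame'],K=p['camera_matrix'],T=p['T_tool_cam'],o=st['orientation'],t=st['tcp_pos'])
hsv=cv2.cvtColor(p['frame'],cv2.COLOR_RGB2HSV)
m=((hsv[...,1]<40)&(hsv[...,2]>170)).astype(np.uint8)
n,l,s,c=cv2.connectedComponentsWithStats(m)
for i in np.argsort(-s[1:,4])[:4]+1: 
    cn=max(cv2.findContours((l==i).astype(np.uint8),0,2)[0],key=cv2.contourArea)[:,0]
    print(s[i]); rr=cv2.minAreaRect(to_world(p,cn,.046,st)[:,:2].astype(np.float32)); print(rr)
"
```

```text
t 21.65 tcp [0.4399 0.3499 0.1796] ya -72.0 tilt [-3.e-04 -1.e-04 -1.e+00] q6 1.72 -> shift [-0.1  0.   0.2] twist -72.0 opt 108.0
carrier 0.96 [224.4, 0.7, 113.0, 160.3] c [0.5344 0.3767] [0.1423 0.1017] 18.0 mean [0.5402 0.3785]
module 0.79 [230.8, 170.7, 93.2, 184.7] c [0.4334 0.3479] [0.1204 0.0503] 17.6 mean [0.4396 0.3497]
cutters 0.89 [320.9, 216.1, 122.4, 47.8] c [0.4123 0.2038] [0.1538 0.0496] 89.2 mean [0.412  0.2014]
[  223   183   144   190 16423]
((0.3275400996208191, 0.2970067858695984), (0.26090294122695923, 0.15126816928386688), 12.60086441040039)
[  217     0   121   162 11159]
((0.5332304835319519, 0.38203975558280945), (0.14130209386348724, 0.11182728409767151), 18.020706176757812)
[    0   269   128   151 10548]
((0.14916419982910156, 0.596768856048584), (0.13206401467323303, 0.28326815366744995), 59.39145278930664)
[ 165  228   50   51 1640]
((0.3362153172492981, 0.42058658599853516), (0.051210202276706696, 0.06692194193601608), 84.91796112060547)
```

Request:
{"name": "carry_out", "arguments": {
  "plan": [-5,0,0,0,0.3,-15,0,0,0,0.3,-30,0,0,0,0.3,-40,0,0,0,0.3,-45,0,0,0,0.3,-45,0,0,0,0.3,-45,0,0,0,0.3,-45,0,0,0,0.3]
}}

```text
time_s: 22.6
tcp_pos: [0.3976, 0.3361, 0.1799]
orientation: [-3.103, -0.49, -0.001]
ft_force: [-0.3, 0.2, -1.7]
opening: 0.494
gripper_force: 60.9
```

```bash
cat > m.py <<'E'
from h import *
p,st=look('w10.png',[('carrier',.046)])
Rt=R.from_rotvec(st['orientation']).as_matrix()
hsv=cv2.cvtColor(p['frame'],cv2.COLOR_RGB2HSV)
m=((hsv[...,1]<40)&(hsv[...,2]>170)).astype(np.uint8)
u=proj(p,[[.537,.38,.046]],st)[0].astype(int); print('recess px',u,p['frame'][u[1],u[0]])
cs,h=cv2.findContours(m,cv2.RETR_CCOMP,cv2.CHAIN_APPROX_NONE)
for c,hh in zip(cs,h[0]):
    if cv2.pointPolygonTest(c,tuple(map(float,u)),False)>0 and cv2.contourArea(c)>300:
        rr=cv2.minAreaRect(to_world(p,c[:,0],.046,st)[:,:2].astype(np.float32))
        print('hole' if hh[3]>=0 else 'outer',cv2.contourArea(c),cv2.boundingRect(c),np.round(rr[0],4),np.round(rr[1],4),round(rr[2],1))
a=robot.silhouettes(p,'module')[0]; print(a['score'],a['bbox'])
px=a['pixels']; g=cv2.cvtColor(p['frame'],cv2.COLOR_RGB2GRAY)
for r in range(162,232,4):
    xs=np.nonzero(px[r])[0]; print(r,xs[[0,-1]] if len(xs) else '',g[r,262:292:6])
for zz in (.0076,.0446):
    for r in (171,180,190,200):
        w=to_world(p,[[277,r]],st['tcp_pos'][2]+zz,st)[0]; print(zz,r,(Rt.T@(w-st['tcp_pos'])*1000).round(1))
E
python3 m.py
```

```text
t 22.65 tcp [0.3976 0.3361 0.1799] ya -72.1 tilt [ 3.e-04  1.e-04 -1.e+00] q6 1.73 -> shift [ 0.   0.  -0.1] twist -72.1 opt 107.9
carrier 0.67 [224.9, 0.0, 111.0, 121.8] c [0.5117 0.3693] [0.1021 0.1014] 18.0 mean [0.5146 0.3703]
recess px [277  30] [79 79 80]
0.68 [232.7, 168.2, 91.7, 188.7]
162  [139 138 136 122 113]
166 [244 250] [118 125 122 107 114]
170 [237 316] [34 36 36 35 35]
174 [234 319] [36 36 37 35 35]
178 [232 321] [42 41 39 40 40]
182 [230 324] [140 139 137 136 134]
186 [230 325] [191 189 190 189 190]
190 [230 325] [190 190 190 188 188]
194 [230 324] [189 189 189 189 190]
198 [230 324] [189 189 189 189 188]
202 [230 324] [189 189 190 188 188]
206 [230 324] [189 189 189 189 189]
210 [231 323] [189 188 189 188 188]
214 [231 323] [188 187 188 189 188]
218 [231 323] [188 188 188 188 187]
222 [231 323] [188 188 188 188 188]
226 [231 322] [187 188 188 188 188]
230 [232 322] [187 188 188 188 187]
0.0076 171 [47.5  0.3 -7.6]
0.0076 180 [42.3  0.3 -7.6]
0.0076 190 [36.4  0.3 -7.6]
0.0076 200 [30.3  0.3 -7.6]
0.0446 171 [ 55.3   0.3 -44.6]
0.0446 180 [ 51.2   0.3 -44.6]
0.0446 190 [ 46.6   0.3 -44.6]
0.0446 200 [ 41.8   0.3 -44.6]
```

Request:
{"name": "carry_out", "arguments": {
  "plan": [5,0,0,0,0.3,18,0,0,0,0.3,35,0,0,0,0.3,50,0,0,0,0.3,58,0,0,0,0.3,60,0,0,0,0.3,60,0,0,0,0.3,60,0,0,0,0.3]
}}

```text
time_s: 23.55
tcp_pos: [0.4538, 0.3544, 0.1796]
orientation: [3.103, 0.491, -0.001]
ft_force: [-0.6, 0.2, -1.5]
opening: 0.493
gripper_force: 60.9
```

```bash
python3 m.py | head -8
python3 - <<'E'
from h import *
st=robot.get_state();p=robot.read_camera('wrist');g=cv2.cvtColor(p['frame'],cv2.COLOR_RGB2GRAY)
print(g[0:175:4,277].tolist()); u=proj(p,[[.537,.38,.046]],st)[0].astype(int);print(u,g[u[1],200:350:3].tolist())
E
```

```text
t 23.6 tcp [0.4537 0.3545 0.1797] ya -72.0 tilt [-4.e-04 -2.e-04 -1.e+00] q6 1.71 -> shift [0.  0.  0.1] twist -72.0 opt 108.0
carrier 0.75 [225.2, 5.8, 111.0, 168.6] c [0.5395 0.3788] [0.1507 0.1016] 17.6 mean [0.5482 0.381 ]
recess px [277 100] [81 79 81]
outer 16487.0 (217, 8, 121, 168) [0.5373 0.3838] [0.1499 0.1126] 18.0
hole 5769.0 (254, 38, 54, 116) [0.5388 0.3781] [0.1037 0.0491] 18.0
0.48 [226.9, 6.6, 110.4, 169.3]
162 [232 328] [238 239 239 238 237]
166 [232 328] [227 230 230 228 227]
[126, 124, 164, 235, 235, 235, 235, 235, 235, 233, 98, 82, 83, 83, 82, 83, 81, 82, 82, 82, 81, 81, 82, 80, 82, 80, 79, 81, 78, 80, 79, 78, 77, 77, 75, 74, 74, 73, 141, 238, 238, 238, 76, 42]
[278 100] [138, 140, 139, 139, 138, 137, 138, 137, 134, 133, 239, 239, 237, 237, 237, 233, 238, 238, 231, 107, 81, 80, 83, 200, 202, 89, 81, 80, 80, 144, 202, 159, 80, 78, 79, 162, 237, 238, 239, 239, 238, 240, 240, 240, 229, 112, 116, 124, 125, 127]
```

Request:
{"name": "carry_out", "arguments": {
  "plan": [6,0,0,0,0.3,20,1,10,0,0.3,40,2,30,0,0.3,60,3,55,0,0.3,76,3.5,80,0,0.3,86,3.5,100,0,0.3,88.5,3.5,110,0,0.3,88.5,3.5,112,0,0.3,88.5,3.5,112,0,0.3,88.5,3.5,112,0,0.3]
}}

```text
time_s: 24.75
tcp_pos: [0.5399, 0.3789, 0.0693]
orientation: [-3.102, -0.491, -0.003]
ft_force: [0.4, 0.5, -1.6]
opening: 0.495
gripper_force: 60.9
```

```bash
python3 -c "
from h import *
go(.539,.3785,.0676,-72)
print(robot.get_state()['ft_force'])"
```

```text
t 24.75 tcp [0.5399 0.3789 0.0693] ya -72.0 tilt [ 1.8e-03  8.0e-04 -1.0e+00] q6 1.69 -> shift [-1.   0.1  1.7] twist -0.0 opt 180.0
[ 0.43694063  0.45833455 -1.59372143]
```

Request:
{"name": "carry_out", "arguments": {
  "plan": [-0.5,0,5,0,0.3,-0.5,0,15,0,0.3,-0.5,0,23,0,0.3,-0.5,0,27,0,0.3,-0.5,0,30,0,0.3,-0.5,0,33,0,0.3,-0.5,0,36,0,0.3,-0.5,0,38,0,0.3,-0.5,0,38,0,0.3]
}}

```text
time_s: 25.65
tcp_pos: [0.5389, 0.3783, 0.0295]
orientation: [3.103, 0.49, -0.001]
ft_force: [-0.6, 0.1, -1.9]
opening: 0.491
gripper_force: 60.9
```

Request:
{"name": "carry_out", "arguments": {
  "plan": [0,0,2,0,0.3,0,0,4,0,0.3,0,0,6,0,0.3,0,0,7,0,0.3,0,0,8,0,0.3,0,0,8,0,0.3]
}}

```text
time_s: 26.25
tcp_pos: [0.5389, 0.3783, 0.0216]
orientation: [3.103, 0.49, -0.0]
ft_force: [-1.1, 0.2, -0.9]
opening: 0.493
gripper_force: 60.9
```

Request:
{"name": "carry_out", "arguments": {
  "plan": [0,0,1,0,0.3,0,0,2,0,0.3,0,0,3,0,0.3,0,0,3,0,0.3]
}}

```text
time_s: 26.65
tcp_pos: [0.5389, 0.3783, 0.0186]
orientation: [3.103, 0.49, -0.001]
ft_force: [0.5, 0.8, -0.5]
opening: 0.494
gripper_force: 60.9
```

Request:
{"name": "carry_out", "arguments": {
  "plan": [0,0,1,0,0.3,0,0,2,0,0.3,0,0,3,0,0.3,0,0,3,0,0.3]
}}

```text
time_s: 27.05
tcp_pos: [0.5392, 0.3785, 0.0167]
orientation: [3.103, 0.491, 0.0]
ft_force: [-2.6, -1.3, 6.4]
opening: 0.491
gripper_force: 61.6
```

Request:
{"name": "carry_out", "arguments": {
  "plan": [0,0,-1,0,0.5,0,0,-1,0,0.8,0,0,-1,0,0.8,0,0,-1,0,0.8,0,0,-8,0,0.8,0,0,-25,0,0.8,0,0,-50,0,0.4,0,0,-60,0,0,0,0,-60,0,0,0,0,-60,0,0]
}}

```text
time_s: 28.05
tcp_pos: [0.5389, 0.3783, 0.0759]
orientation: [-3.103, -0.49, -0.0]
ft_force: [0.3, -0.2, -0.0]
opening: 0.117
gripper_force: 0.0
```

Request:
{"name": "carry_out", "arguments": {
  "plan": [0,0,0,0,0,0,0,0,0,0,0,0,5,0,0,0,0,12,0,0,0,0,20,0,0,0,0,26,0,0,0,0,30,0,0,0,0,33,0,0,0,0,35,0,0,0,0,35,0,0]
}}

```text
time_s: 29.05
tcp_pos: [0.5389, 0.3783, 0.0406]
orientation: [3.103, 0.49, -0.0]
ft_force: [0.1, 0.4, 0.6]
opening: -0.002
gripper_force: 0.0
```

```bash
python3 -c "
from h import *
go(.539,.3785,.03,-72)
s=robot.get_state();print(s['ft_force'],s['opening'])
p=robot.read_camera('top')
for a in robot.silhouettes(p,'module')[:2]:
    ys,xs=np.nonzero(a['pixels']);rr=cv2.minAreaRect(to_world(p,np.c_[xs,ys],.061)[:,:2].astype(np.float32));print(a['score'],rr)
"
```

```text
t 29.05 tcp [0.5389 0.3783 0.0406] ya -72.0 tilt [-2.e-04 -1.e-04 -1.e+00] q6 1.69 -> shift [ 0.1 -0.1 10.6] twist -0.0 opt 180.0
[0.05430052 0.39326153 0.55738411] -0.002435598588257771
0.56 ((0.5388653874397278, 0.3521830439567566), (0.010031522251665592, 0.002903349930420518), 27.20623016357422)
0.53 ((0.7436791062355042, 0.2007809728384018), (0.19278346002101898, 0.06460732966661453), 0.12156553566455841)
```

Request:
{"name": "carry_out", "arguments": {
  "plan": [0,0,2,0,0,0,0,4,0,0,0,0,6,0,0,0,0,7,0,0,0,0,8,0,0,0,0,8,0,0]
}}

```text
time_s: 29.75
tcp_pos: [0.5389, 0.3783, 0.0326]
orientation: [3.103, 0.49, -0.0]
ft_force: [-0.1, 0.2, 0.6]
opening: -0.006
gripper_force: 0.0
```

Request:
{"name": "carry_out", "arguments": {
  "plan": [0,0,1,0,0,0,0,2,0,0,0,0,3,0,0,0,0,3,0,0]
}}

```text
time_s: 30.15
tcp_pos: [0.5389, 0.3783, 0.0296]
orientation: [3.103, 0.49, -0.0]
ft_force: [-0.7, -0.2, -0.2]
opening: -0.004
gripper_force: 0.0
```

Request:
{"name": "carry_out", "arguments": {
  "plan": [0,0,1,0,0,0,0,2,0,0,0,0,3,0,0,0,0,3,0,0]
}}

```text
time_s: 30.55
tcp_pos: [0.5389, 0.3783, 0.0266]
orientation: [3.103, 0.49, -0.0]
ft_force: [-0.1, -0.8, -0.7]
opening: -0.002
gripper_force: 0.0
```

Request:
{"name": "carry_out", "arguments": {
  "plan": [0,0,1,0,0,0,0,2,0,0,0,0,2,0,0]
}}

```text
time_s: 30.85
tcp_pos: [0.5391, 0.3784, 0.0251]
orientation: [-3.103, -0.491, -0.0]
ft_force: [-0.3, -0.8, 1.5]
opening: -0.003
gripper_force: 1.2
```

Request:
{"name": "carry_out", "arguments": {
  "plan": [0,0,1.5,0,0,0,0,3,0,0,0,0,4.5,0,0,0,0,6,0,0,0,0,6,0,0]
}}

```text
time_s: 31.35
tcp_pos: [0.5392, 0.3785, 0.0195]
orientation: [-3.103, -0.491, -0.001]
ft_force: [-2.1, -1.5, 3.9]
opening: -0.001
gripper_force: 2.5
```

Request:
{"name": "carry_out", "arguments": {
  "plan": [0,0,1.5,0,0,0,0,3,0,0,0,0,4.5,0,0,0,0,6,0,0,0,0,6,0,0]
}}

```text
time_s: 31.85
tcp_pos: [0.5392, 0.3785, 0.0134]
orientation: [-3.103, -0.491, -0.001]
ft_force: [-2.0, -0.1, 5.6]
opening: -0.003
gripper_force: 2.5
```

Request:
{"name": "carry_out", "arguments": {
  "plan": [0,0,1,0,0,0,0,2,0,0,0,0,2,0,0]
}}

```text
time_s: 32.15
tcp_pos: [0.5392, 0.3785, 0.0115]
orientation: [-3.103, -0.491, -0.001]
ft_force: [-1.4, -1.2, 5.4]
opening: -0.003
gripper_force: 2.8
```

Request:
{"name": "carry_out", "arguments": {
  "plan": [0,0,0.7,0,0,0,0,1.4,0,0,0,0,1.4,0,0]
}}

```text
time_s: 32.45
tcp_pos: [0.5392, 0.3785, 0.011]
orientation: [3.103, 0.491, 0.001]
ft_force: [-3.9, -2.1, 11.7]
opening: -0.002
gripper_force: 5.6
```

Request:
{"name": "carry_out", "arguments": {
  "plan": [0,0,0.7,0,0,0,0,1.0,0,0,0,0,1.0,0,0]
}}

```text
time_s: 32.75
tcp_pos: [0.5393, 0.3785, 0.0109]
orientation: [3.103, 0.491, 0.001]
ft_force: [-6.8, -3.8, 17.3]
opening: -0.002
gripper_force: 8.5
```

Request:
{"name": "carry_out", "arguments": {
  "plan": [0,0,0.7,0,0,0,0,1.4,0,0,0,0,1.4,0,0]
}}

```text
time_s: 33.05
tcp_pos: [0.5395, 0.3786, 0.0109]
orientation: [3.103, 0.491, 0.001]
ft_force: [-10.5, -5.7, 25.5]
opening: 0.003
gripper_force: 12.5
```

Request:
{"name": "carry_out", "arguments": {
  "plan": [0,0,-3,0,0,0,0,-12,0,0,0,0,-35,0,0,-20,0,-75,0,0,-50,0,-115,0,0,-85,0,-150,0,0,-105,0,-165,0,0,-110,0,-170,0,0,-110,0,-170,0,0,-110,0,-170,0,0]
}}

```text
time_s: 34.05
tcp_pos: [0.4347, 0.3444, 0.1761]
orientation: [3.103, 0.49, -0.001]
ft_force: [-0.1, -0.7, -0.5]
opening: 0.001
gripper_force: 0.0
```

```bash
python3 -c "
from h import *
p,st=look('w11.png',[('module',.046),('cutters',.007),('carrier',.046)])
g=cv2.cvtColor(p['frame'],cv2.COLOR_RGB2GRAY);u=proj(p,[[.539,.3785,.046]],st)[0].astype(int);print(u)
print(g[u[1],u[0]-60:u[0]+60].tolist());print(g[max(0,u[1]-80):u[1]+90:1,u[0]].tolist())
for c in ['top','side']:
    q=robot.read_camera(c)
    for n,z in [('module',.046),('stand',0),('reel',.035),('tape',.031),('iron',.012)]:
        for a in robot.spot_in(q,n)[:1]: print(c,n,round(a['score'],2),a['bbox'])
"
```

```text
t 34.1 tcp [0.4346 0.3442 0.1756] ya -72.1 tilt [-1.6e-03 -9.0e-04 -1.0e+00] q6 1.71 -> shift [ 0.2 -0.1 -0.5] twist -72.1 opt 107.9
module 0.69 [475.1, 1.3, 35.6, 6.8] c [0.6505 0.2179] [0.0045 0.0303] 18.0 mean [0.651  0.2179]
module 0.58 [252.7, 14.0, 47.3, 119.4] c [0.5389 0.3784] [0.1011 0.045 ] 16.5 mean [0.5421 0.3793]
cutters 0.87 [316.2, 212.3, 128.1, 48.6] c [0.412  0.2066] [0.0498 0.1561] 0.1 mean [0.4122 0.2041]
carrier 0.73 [219.8, 0.0, 113.3, 155.0] c [0.5315 0.3754] [0.1337 0.1011] 18.0 mean [0.5334 0.3764]
[276  74]
[132, 133, 134, 134, 136, 140, 172, 230, 240, 241, 241, 239, 239, 238, 238, 238, 238, 238, 238, 238, 238, 238, 237, 235, 234, 235, 237, 239, 240, 239, 239, 238, 234, 232, 225, 172, 133, 166, 196, 203, 204, 203, 204, 203, 204, 204, 203, 204, 204, 205, 203, 205, 204, 204, 204, 204, 204, 203, 204, 205, 204, 203, 203, 203, 204, 203, 204, 204, 204, 203, 203, 204, 203, 203, 204, 203, 203, 203, 203, 203, 203, 203, 201, 185, 136, 126, 179, 228, 237, 238, 238, 238, 239, 240, 241, 240, 239, 240, 240, 240, 239, 239, 240, 241, 241, 241, 240, 241, 240, 241, 242, 240, 2
[... 493 characters left out ...]
, 202, 203, 202, 203, 203, 203, 203, 203, 202, 203, 203, 204, 203, 203, 203, 203, 203, 204, 204, 201, 203, 202, 202, 203, 202, 202, 203, 202, 201, 202, 202, 203, 202, 202, 203, 202, 202, 192, 151, 127, 158, 221, 238, 239, 240, 239, 239, 239, 239, 239, 239, 239, 239, 239, 239, 239, 239, 239, 239, 239, 239, 239, 240, 238, 227, 182, 150, 144, 145, 144, 145, 145, 145]
top module 0.9 [174.3, 177.2, 33.7, 45.9]
top stand 0.9 [254.9, 68.7, 31.1, 81.5]
top reel 0.53 [159.4, 289.3, 13.9, 24.5]
top tape 0.94 [361.6, 268.0, 46.2, 32.8]
top iron 0.78 [228.0, 295.2, 102.6, 13.4]
side module 0.78 [278.7, 275.9, 47.9, 31.8]
side reel 0.82 [385.2, 278.6, 20.2, 23.4]
side tape 0.58 [312.9, 128.5, 22.5, 30.3]
```

```bash
python3 -c "
from rig import robot
print(robot.hand_in())"
```

```text
the job is handed in; nothing more can be done
None
```

I handed the job in at about 34 s: the side cutters lie flat on the bare bench, and the power module is pressed into the carrier down to a hard stop at about 25 N, flush as far as the cameras show. The bystanders appeared unmoved in the last camera check. My first grip on the cutters closed on nothing, because the fingers turned out about 30 mm shorter than the stated TCP; I allowed for that from then on.

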